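# Hang the test anvil on the empty hook of the tool carousel

### The job

Turn the tool carousel by its red crank knob until the empty hook faces the yellow arrow on the base plate. Then hang the test anvil from the bench on that hook: carry it upright in over the two retaining pins, press its collar back gently against the orange sprung pad, lower it flat onto the fork behind the pins, and let go. Never force the anvil against the carousel (keep below 25 N), and leave the other things on the bench where they are.

Things in the scene. Friction and masses are not known exactly. Their poses are not given: they have to be found in the camera images.
- carousel: Fixed tool stand: grey base plate 290 mm across, 12 mm thick; rotor with three forked hooks 120 degrees apart, two carrying anvils (black handles, tops 151 mm up), one empty; steel guard rail 276 mm across, 66 mm high, open 44 degrees either side of the front. Origin: on the rotor's vertical axis at bench level. -x is the front, marked by a yellow arrow; z up.
- rotor (a joint): Turning angle of the rotor, rad, positive anticlockwise from above. 0 (or any whole turn) means that the empty hook faces the arrow. It turns endlessly either way, with friction (about 0.22 N m) and stays where it is left.
- crank_knob (a point): Centre of the red upright crank knob, by which the rotor is turned: 16 mm in diameter, 42 mm high (from 95 to 137 mm above the bench), rigid on the rotor, 70 mm from its axis on the side opposite the empty hook; clear from above.
- load_point (a point): Point fixed above the yellow arrow, 95 mm from the axis to the front and 85 mm above the bench: where the empty hook's seat must stand.
- hook_seat (a point): Nominal seat of the empty hook: 95 mm from the rotor's axis, at the fork's top face (85 mm above the bench); x points outward along the hook, z up. The fork (8 mm thick, slot 19 mm wide, open outward) with its pins and pad is clamped up to 13 mm nearer to or farther from the axis than nominal: not measured, to be felt. The collar's centre comes to rest on the true seat.
- hook_mouth (a point): Nominal point midway between the two round upright retaining pins at the slot's mouth, 20 mm outward of the seat, at the fork's top face. Pins 10 mm in diameter, centres 29 mm apart, rising 6 mm above the fork: the collar must pass over them, the shank between them. (Off by the same unmeasured 13 mm as the seat.)
- hook_pad (a point): Nominal front face of the orange sprung pad (26 mm wide, to 26 mm above the fork). A collar coming in meets it 2 mm outward of the true seat at about 4 N; the spring adds 1.8 N per mm; the pad stops hard after 5 mm (13 N). Only pressed past the true seat, with 8 to 13 N (best 10), can the collar go down behind the pins; the pad rubs on it with up to 9 N meanwhile, then holds it there.
- anvil: Test anvil, loose, 0.28 to 0.46 kg, round about its z axis (up), 110 mm high, standing on its foot. Origin: underside of the foot. From below: steel foot 44 mm diameter, 12 high; shank 14 mm diameter, 32 long; collar 40 mm diameter, 10 high; neck 16 mm diameter, 14 long; black handle 24 mm diameter, 42 long, red dot on top.
- anvil_handle (a point): Centre of the anvil's black handle, to be gripped: 24 mm in diameter, from 68 to 110 mm above the foot's underside; the point is 89 mm above it and 45 mm above the collar's underside.
- anvil_collar (a point): Centre of the underside of the anvil's collar, 44 mm above the foot's underside; on the hook this underside lies on the fork's top face, the shank in the slot.
- ring1: Bystander: loose ground steel bearing ring, 80 mm across, 16 mm high; origin at its underside.
- loupe: Bystander: loose black eye loupe, 32 mm across, 26 mm high; origin at its underside.
- micrometer: Bystander: loose micrometer lying flat, 48 x 130 x 12 mm; origin at its underside.
- hex_key: Bystander: loose dark hex key lying flat, 28 x 72 x 7 mm; origin at its underside.
- tape_yellow: Bystander: loose roll of yellow tape, 81 mm across, 16 mm high; origin at its underside.
There are look-alikes about, which are no part of the job. What is shaped like the anvil but blue is not meant.

How it is judged:
On the way:
1. the carousel is turned so that the empty hook faces the yellow arrow, the anvil still standing where it was (horizontal distance between hook_seat and load_point below 0.01 m and distance of anvil_collar from where it was at the start of the episode below 0.02 m), for 0.2 s.
At the end, for the whole second after the job is handed in: Empty hook within 14 mm of facing the yellow arrow; anvil hanging free and at rest on it behind the pins: collar underside within 2.5 mm of the fork's top face height and within 17 mm horizontally of the nominal seat, tilted less than 0.09 rad (horizontal distance between hook_seat and load_point below 0.014 m and horizontal distance between anvil_collar and hook_seat below 0.017 m and z of anvil_collar in the frame of hook_seat between -0.0025 and 0.0025 m and angle between anvil_collar's own z axis and vertical below 0.09 rad and linear speed of anvil below 0.02 m/s); the robot touches nothing.
It fails at once if the anvil is forced against the carousel with more than 25 N (contact force between anvil and carousel above 25 N).
It fails at once if a loose bystander is moved by more than 30 mm (distance of any of ring1, loupe, micrometer, hex_key, tape_yellow from where it was at the start of the episode above 0.03 m).
It also fails if it takes over 61 s, if anything falls off the work surface, if the arm or the gripper's body presses on something with over 40 N, if the wrist force passes 120 N, or if a joint passes its speed limit or range.

### The arm

A 6-joint arm with a two-finger parallel gripper is mounted at the origin on a cart in front of the work surface, level with it; the furniture and walls round the work are solid. World frame = base frame: x ahead of the robot, y to its left, z up, the work surface at z = 0. Lengths are in m, angles in rad, forces in N, time in s.
With the tool pointing down it reaches from about 0.2 to 0.875 m from the base axis. Payload 3.4 kg.
Tool frame: the origin (TCP) lies at the very end of the fingers, on their centre line; the grasp point (between the pads) lies 19 mm behind it; z points along the fingers, y is the direction in which the jaws open and shut (so a half turn about z gives the same grasp; the last joint's range is limited). The gripper opens to 94 mm and grips with 3 to 60 N. Pads are 16 mm wide; open, the fingers measure 119 mm over their backs; the gripper's body (75 mm by 177 mm) begins 78 mm behind the grasp point.
Start: joints at [1.064, 0.276, 1.505, -0, 1.361, -0.121], TCP at [0.216, 0.533, 0.205] pointing down, gripper open.
Joint ranges: [-2.89, 2.89], [-0.75, 2.08], [0.22, 2.7], [-1.18, 4.32], [0.11, 2.71], [-2.7, 2.7]. Speed limits (rad/s): [2.57, 2.57, 3.14, 3.14, 3.14, 3.14].

### API

Orientations are given as a unit quaternion [w, x, y, z].
In Python, from cell import r gives the robot as it stands.
- The arm moves only by the tool servo_tool, never from a script. Its arguments are lists of equal length, an entry for each row: "gripper": the opening, from -1 (shut) to 1 (fully open); "dp": the shift along the tool's x, y, z in mm, a list of three; "twist": the turn about the tool's z in rad. In form: {"gripper": [gripper, ...], "dp": [[tx, ty, tz], ...], "twist": [twist, ...]}. A call has 1 to 20 rows; each row shifts and turns the commanded pose from where the row before left it, along the tool's axes as they then stand; what a row does not reach is not made up. A row lasts 1/10 s, in which the tool goes at most 50 mm and 8.59 degrees, less where a joint would pass 70% of its speed; a pose out of reach is approached as far as the arm can. A call with a gripper value outside its range is refused whole. The fingers move at their own pace and stop on an object; the grip force is fixed at half the most. Time passes only in rows, so rows that do not move let the fingers close. It gives the time, the measured TCP pose, the force and the opening at its end, in the units of the state.
- r.sense(): the state, without advancing time (a new reading comes with each control period).
- r.get_image(name): name is "scene" or "top" or "wrist"; returns the picture (420x560x3 uint8, red, green, blue); there is no depth.
- r.camera_info(name): a dict with "fx", "fy", "cx", "cy" (pixels), "rvec" (rotation vector, rad) and "tvec" (3), from world to camera coordinates, as OpenCV has them. Camera axes: x right, y down, z forward; pixel columns grow to the right and rows downward; lengths in m; the calibration is good to about 2 mm. A picture is of the moment at which its call begins: read the wrist's pose just before it. camera_info takes no time and is no camera call; for the wrist camera it gives the pose at the moment of the call.
- r.job_done(): hands the job in, once; it reports no verdict.
The state is a dict: "clock": time; "joint_positions": joint angles; "joint_velocities": joint speeds; "joint_efforts": joint torques, N m; "eef_pos": TCP position; "tool_rot": TCP orientation; "contact_force": force on the tool from outside, world axes, zero at the start; "moment": the same for the moment, N m; "opening": opening from 0.0 (shut) to 1.0 (fully open).
Only numpy, scipy, OpenCV 4.12 (cv2) and the standard library are available. Lean on these libraries where they do the work, as an engineer would, in place of code of your own. Each camera call takes 0.05 s, during which the arm holds its last target. There are 200 camera calls.

## Working session

There is one attempt and no reset: what is moved stays moved. The work goes in short steps, Python scripts to look and compute and a tool call to move; the robot and the scene stay as the last step left them, time stands still between calls to the robot, and variables do not carry over. Pictures are saved under pics/ and viewed, about 8 in all and at most 12, crops included, and the job is handed in when it is done.

Besides the shell and the picture viewer there is one more tool, called after "Request:" as name(argument=value, ...) on one line, values as JSON. servo_tool: Moves the arm, as the interface text tells. Its arguments: {"type":"object","properties":{"gripper":{"type":"array","items":{"type":"number"}},"dp":{"type":"array","items":{"type":"array","items":{"type":"number"}}},"twist":{"type":"array","items":{"type":"number"}}},"required":["gripper","dp","twist"]}

```bash
mkdir -p pics
cat > h.py <<'E'
import numpy as np,cv2
from cell import r
def cam(n):
    c=r.camera_info(n);K=np.array([[c['fx'],0,c['cx']],[0,c['fy'],c['cy']],[0,0,1]],float)
    R=cv2.Rodrigues(np.array(c['rvec'],float))[0];return K,R,np.array(c['tvec'],float).reshape(3)
def back(n,u,v,z,C=None):
    K,R,t=C or cam(n);d=R.T@np.linalg.inv(K)@[u,v,1];o=-R.T@t
    return o+d*(z-o[2])/d[2]
def proj(n,p,C=None):
    K,R,t=C or cam(n);q=K@(R@np.array(p)+t);return q[:2]/q[2]
def save(im,f): cv2.imwrite('pics/'+f,cv2.cvtColor(im,cv2.COLOR_RGB2BGR))
E
python3 - <<'E'
from h import *
for n in('top','scene'):
    im=r.get_image(n);np.save(n,im);save(cv2.resize(im,(800,600),interpolation=cv2.INTER_CUBIC),n+'1.png')
    K,R,t=cam(n);print(n,-R.T@t,R[2])
s=r.sense();print(s)
E
```

```text
top [0.40632583 0.098706   1.16519534] [ 0.1723584   0.01402475 -0.98493446]
scene [ 0.1561858  -0.58810684  0.69535603] [ 0.42131396  0.68864872 -0.59013345]
{'clock': 0.1, 'joint_positions': array([ 1.06402656e+00,  2.76514578e-01,  1.50595600e+00,  4.03330090e-05,
        1.36073720e+00, -1.21032079e-01]), 'joint_velocities': array([-9.76476523e-06, -1.47335469e-03, -3.97704191e-03, -3.10336541e-04,
       -2.58235803e-03, -8.76934665e-04]), 'joint_efforts': array([ 2.75990184e-03, -4.05454981e+01, -2.37782192e+01,  7.03386893e-02,
        2.98677525e-02, -4.61220293e-05]), 'eef_pos': array([0.21610322, 0.53230687, 0.2047212 ]), 'tool_rot': array([-2.68107867e-04,  1.91679411e-01,  9.81457259e-01, -7.62011642e-04]), 'contact_force': array([ 0.40171358,  0.23313295, -0.62684917]), 'moment': array([0.0023792 , 0.00801242, 0.02434071]), 'opening': 1.003993399533874}
```

View pics/top1.png

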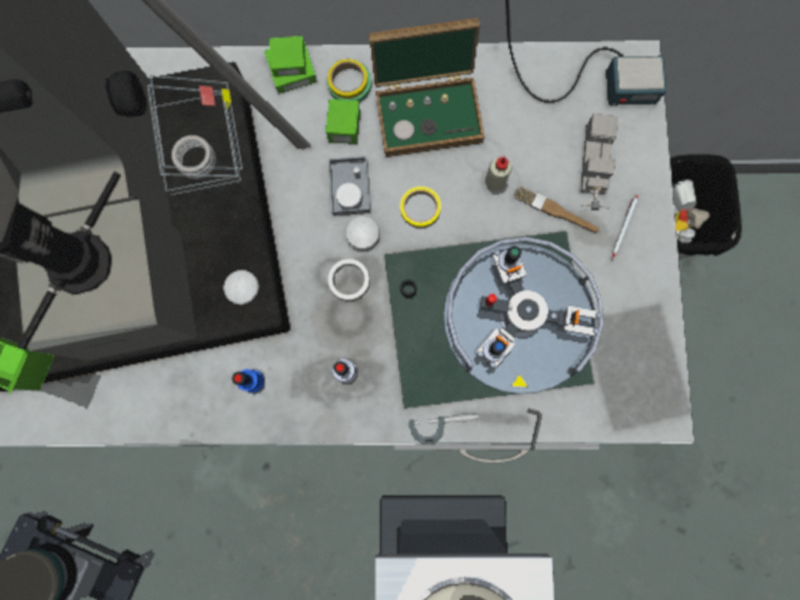

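View pics/scene1.png

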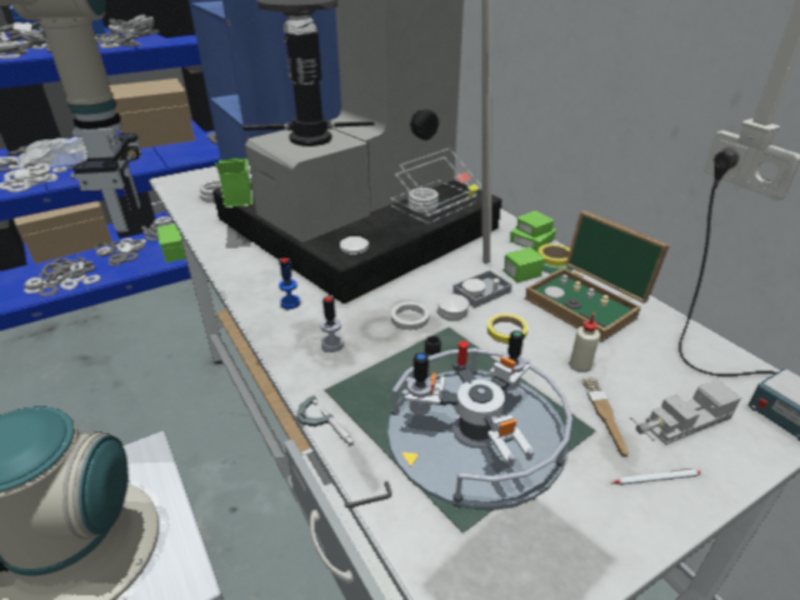

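The top view shows these points:
- Steel anvil at about (343,370), with a blue look-alike at (246,380).
- Red knob at (491,299).
- Empty hook at (580,320), arrow at (519,382) and hub at (528,310).

I'll confirm them in enlarged crops.

Run:
```python
from h import *
im=np.load('top.npy')
a=cv2.resize(im[160:285,300:430],(572,550),interpolation=cv2.INTER_CUBIC) # 4.4x
b=cv2.resize(im[235:285,150:265],None,fx=4.4,fy=4.4,interpolation=cv2.INTER_CUBIC)[:, :220]
c=cv2.resize(im[240:280,215:265],(220,176),interpolation=cv2.INTER_CUBIC)
o=np.zeros((550,800,3),np.uint8);o[:,:572]=a;o[:176,575:795]=c;o[200:420,575:795]=b
save(o,'crop1.png')
k=1/1.42857
for n,u,v,z in [('knob',491,299,.137),('hub',528,310,.1),('arrow',519,382,.012),('anviltop',343,370,.11),('loupe',409,289,.02),('hex',535,430,.005),('mic',440,425,.005)]:
    print(n,back('top',u*k,v*k,z).round(3))
```

```text
knob [ 0.596 -0.046  0.137]
hub [ 0.583 -0.116  0.1  ]
arrow [ 0.462 -0.111  0.012]
anviltop [0.48  0.208 0.11 ]
loupe [0.639 0.093 0.02 ]
hex [ 0.373 -0.138  0.005]
mic [0.384 0.037 0.005]
```

View pics/crop1.png

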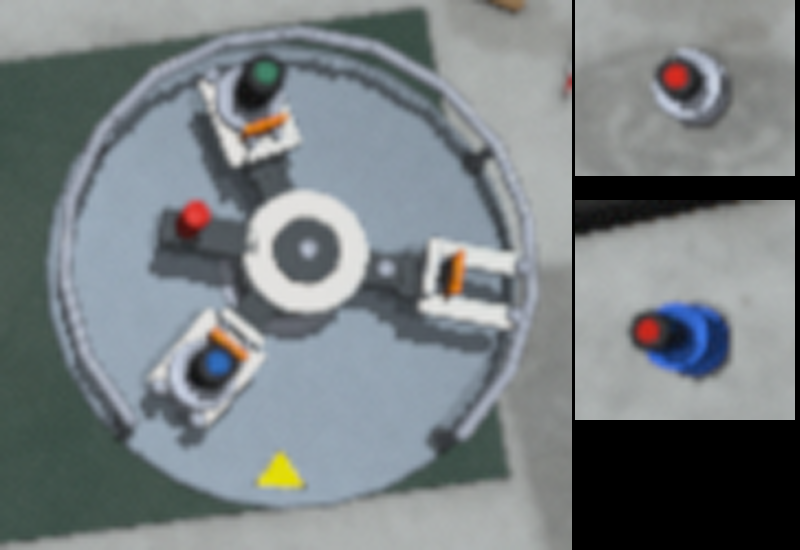

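Run:
```python
from h import *
C=cam('top')
B=lambda x,y,z: back('top',300+x/4.4,160+y/4.4,z,C)[:2]
P=dict(knob=B(197,213,.137),hub=B(309,248,.115),railL=B(58,250,.064),railR=B(530,262,.064),railT=B(295,36,.064),arrowtip=B(281,452,.012),arrowbase=B(281,489,.012),gapL=B(120,428,.05),gapR=B(447,437,.05),plateB=B(292,507,.012),slot=B(495,284,.085),blueT=B(217,362,.151),greenT=B(265,72,.151))
for k,v in P.items(): print(k,v.round(4))
A=lambda x,y,z: back('top',215+x/4.4,240+y/4.4,z,C)[:2]
print('anvil top',A(102,76,.11),'collar', A(114,86,.05))
# circle through rail pts
from scipy.optimize import least_squares
pts=[B(x,y,.064) for x,y in [(56,250),(532,262),(295,34),(110,120),(460,100),(92,360)]]
s=least_squares(lambda p:[np.hypot(*(q-p[:2]))-p[2] for q in pts],[.58,-.115,.138]);print('rail',s.x,s.fun.round(3))
for nm in('knob','blueT','greenT','slot','arrowtip','gapL','gapR'):
    d=P[nm]-s.x[:2];print(nm,np.hypot(*d).round(4),np.degrees(np.arctan2(d[1],d[0])).round(1))
```

```text
knob [ 0.5985 -0.049 ]
hub [ 0.582  -0.1143]
railL [0.5906 0.0232]
railR [ 0.581  -0.2538]
railT [ 0.7199 -0.1219]
arrowtip [ 0.4739 -0.1128]
arrowbase [ 0.4517 -0.1119]
gapL [ 0.4865 -0.012 ]
gapR [ 0.4797 -0.2033]
plateB [ 0.4408 -0.1181]
slot [ 0.565  -0.2263]
blueT [ 0.5142 -0.055 ]
greenT [ 0.6747 -0.0871]
anvil top [0.48380564 0.21260108] collar [0.48227298 0.21193251]
rail [ 0.58454795 -0.11705208  0.13790846] [ 0.004  0.    -0.001 -0.001  0.001 -0.002]
knob 0.0695 78.4
blueT 0.0938 138.6
greenT 0.0951 18.4
slot 0.1109 -100.1
arrowtip 0.1107 177.8
gapL 0.1437 133.0
gapR 0.1357 -140.5
```

```bash
cat >> h.py <<'E'
from scipy.spatial.transform import Rotation as Ro
def pose():
    s=r.sense();q=s['tool_rot'];return s['eef_pos'],Ro.from_quat([q[1],q[2],q[3],q[0]]),s
def yang():
    m=pose()[1].as_matrix();return np.arctan2(m[1,1],m[0,1])
def plan(ways,g=1,p=None,a=None):
    "ways: (x,y,z,yangle,nrows); prints rows"
    p=pose()[0] if p is None else np.array(p); a=yang() if a is None else a
    dp=[];tw=[]
    for x,y,z,b,n in ways:
        b=a if b is None else b
        q=np.array([x,y,z]);st=(q-p)/n;da=(a-b)/n
        for i in range(n):
            ty=np.array([np.cos(a),np.sin(a),0]);tx=np.array([ -ty[1],ty[0],0])*1.0
            tx=np.cross(ty,[0,0,-1])
            dp.append([round(float(v)*1000,1) for v in (st@tx,st@ty,-st[2])]);tw.append(round(float(da),3));a-=da
        p=q
    print(len(dp),'dp',dp,'\ntwist',tw)
E
python3 - <<'E'
from h import *
print(yang(),pose()[1].as_matrix().round(3))
plan([(.32,.2,.27,.6,9),(.57,-.06,.27,-.2,10)])
E
```

```text
1.1850503831808636 [[-0.927  0.376 -0.001]
 [ 0.376  0.927 -0.001]
 [ 0.    -0.002 -1.   ]]
19 dp [[-24.6, -29.9, -7.3], [-26.5, -28.2, -7.3], [-28.3, -26.4, -7.3], [-29.9, -24.5, -7.3], [-31.4, -22.5, -7.3], [-32.8, -20.5, -7.3], [-34.1, -18.3, -7.3], [-35.2, -16.0, -7.3], [-36.2, -13.7, -7.3], [-35.6, 6.0, -0.0], [-35.0, 8.8, -0.0], [-34.2, 11.5, -0.0], [-33.1, 14.2, -0.0], [-31.9, 16.8, -0.0], [-30.4, 19.3, -0.0], [-28.8, 21.7, -0.0], [-27.0, 23.9, -0.0], [-25.0, 26.0, -0.0], [-22.8, 27.9, -0.0]] 
twist [0.065, 0.065, 0.065, 0.065, 0.065, 0.065, 0.065, 0.065, 0.065, 0.08, 0.08, 0.08, 0.08, 0.08, 0.08, 0.08, 0.08, 0.08, 0.08]
```

Request:
servo_tool(gripper=[0,0,0,0,0,0,0,0,0,0,0,0,0,0,0,0,0,0,0,0], dp=[[-25,-30,-7],[-26,-28,-7],[-28,-26,-7],[-30,-24,-7],[-31,-22,-7],[-33,-20,-7],[-34,-18,-7],[-35,-16,-7],[-36,-14,-7],[-36,6,0],[-35,9,0],[-34,11,0],[-33,14,0],[-32,17,0],[-30,19,0],[-29,22,0],[-27,24,0],[-25,26,0],[-23,28,0],[0,0,0]], twist=[0.065,0.065,0.065,0.065,0.065,0.065,0.065,0.065,0.065,0.08,0.08,0.08,0.08,0.08,0.08,0.08,0.08,0.08,0.08,0])

```text
clock: 2.1
eef_pos: [0.573, -0.0609, 0.2668]
tool_rot: [0.0, 0.776, 0.631, -0.001]
contact_force: [-0.8, 1.2, 0.8]
opening: 0.5
```

Run:
```python
from h import *
p,R,s=pose();print(p,yang(),s['opening'])
C=cam('wrist');im=r.get_image('wrist');np.savez('w1',im=im,K=C[0],R=C[1],t=C[2])
o=cv2.resize(im,(800,600),interpolation=cv2.INTER_CUBIC);save(o,'w1.png')
for n,q in dict(hub=(.583,-.116,.1),knob=(.598,-.049,.137),anv=(.483,.212,.11)).items(): print(n,proj('wrist',q,C)*1.4286)
```

```text
[ 0.57302506 -0.06094132  0.26680735] -0.20423270829135354 0.4997544646672831
hub [421.30629543 344.78088363]
knob [428.46376095 257.75398686]
anv [ 109.72157529 -200.3059116 ]
```

View pics/w1.png

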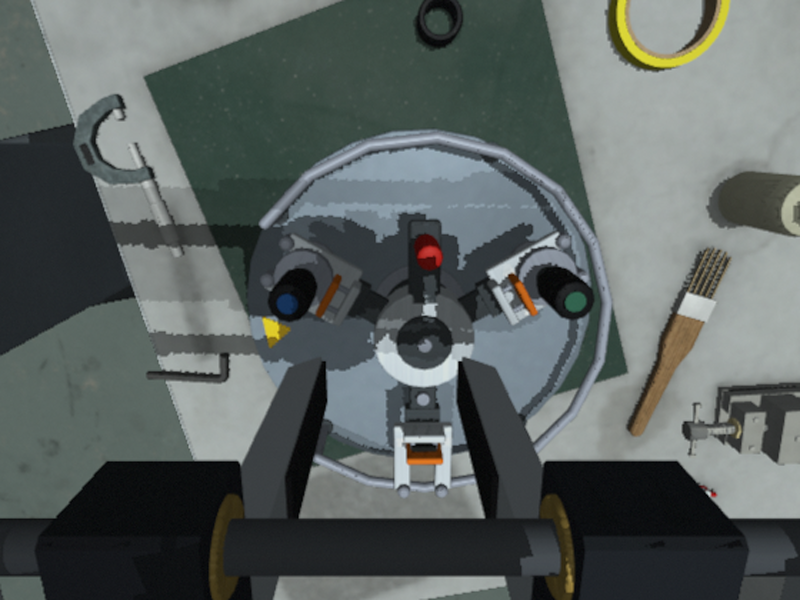

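The wrist view shows the knob top at (430,257), hub screw at (425,345), pins at (404,491) and (440,491), and arrow tip at (290,330).

Run:
```python
from h import *
d=np.load('w1.npz');C=(d['K'],d['R'],d['t']);k=1/1.42857
B=lambda u,v,z: back('w',u*k,v*k,z,C)[:2]
kn=B(430,257,.137);hub=B(425,344,.12);hub1=B(425,344,.10)
mid=(B(404,491,.091)+B(441,491,.091))/2
bl=B(286,303,.151);gr=B(575,301,.151);tip=B(290,330,.012);bs=B(264,333,.012)
for n,v in dict(kn=kn,hub=hub,hub1=hub1,mid=mid,bl=bl,gr=gr,tip=tip,bs=bs).items(): print(n,v.round(4))
# axis estimate: knob & mouth line, handles with radius .095
from scipy.optimize import least_squares
def f(p):
    c=p[:2];u=lambda a:np.array([np.cos(a),np.sin(a)])
    return np.r_[c+.07*u(p[2])-kn,c+.095*u(p[2]+np.pi/3)-bl,c+.095*u(p[2]-np.pi/3)-gr, (hub-c)]
s=least_squares(f,[.583,-.116,1.37]);print(s.x,np.degrees(s.x[2]),s.fun.round(4))
c=s.x[:2]
for n,v in dict(tip=tip,bs=bs,mid=mid).items(): print(n,np.degrees(np.arctan2(*(v-c)[::-1])),np.hypot(*(v-c)))
```

```text
kn [ 0.599  -0.0487]
hub [ 0.5859 -0.1082]
hub1 [ 0.5856 -0.116 ]
mid [ 0.5613 -0.2375]
bl [ 0.513  -0.0554]
gr [ 0.675  -0.0876]
tip [ 0.474  -0.1145]
bs [ 0.4516 -0.1126]
[ 0.58504657 -0.11539938  1.37153103] 78.58293927078958 [-0.0001  0.002   0.0008  0.0028  0.0001  0.0025  0.0008  0.0072]
tip 179.51691734412057 0.1110176151238892
bs 178.80057867781332 0.13349503467540763
mid -100.98993561680247 0.1243575385236719
```

Run:
```python
from h import *
c=np.array([.5845,-.1175])
plan([(.599,-.0487,.25,-.2,2),(.599,-.0487,.105,-.2,6)])
W=[]
a0=np.radians(78.6)
for i in range(1,15):
    a=a0-np.radians(80.6)*i/14
    W.append((c[0]+.07*np.cos(a),c[1]+.07*np.sin(a),.105,-.2-np.radians(80.6)*i/14,1))
plan(W,p=(c[0]+.07*np.cos(a0),c[1]+.07*np.sin(a0),.105),a=-.2)
```

```text
8 dp [[7.8, 12.6, 8.5], [7.8, 12.6, 8.5], [0.0, 0.0, 24.2], [0.0, 0.0, 24.2], [0.0, 0.0, 24.2], [0.0, 0.0, 24.2], [0.0, 0.0, 24.2], [0.0, 0.0, 24.2]] 
twist [-0.001, -0.001, 0.0, 0.0, 0.0, 0.0, 0.0, 0.0]
14 dp [[-0.3, 7.0, -0.0], [-0.3, 7.0, -0.0], [-0.3, 7.0, -0.0], [-0.3, 7.0, -0.0], [-0.3, 7.0, -0.0], [-0.3, 7.0, -0.0], [-0.3, 7.0, -0.0], [-0.3, 7.0, -0.0], [-0.3, 7.0, -0.0], [-0.3, 7.0, -0.0], [-0.3, 7.0, -0.0], [-0.3, 7.0, -0.0], [-0.3, 7.0, -0.0], [-0.3, 7.0, -0.0]] 
twist [0.1, 0.1, 0.1, 0.1, 0.1, 0.1, 0.1, 0.1, 0.1, 0.1, 0.1, 0.1, 0.1, 0.1]
```

Request:
servo_tool(gripper=[0,0,0,0,0,0,0,0,0,-1,-1,-1,-1,-1,-1], dp=[[8,12.5,8.5],[8,12.5,8.5],[0,0,24],[0,0,24],[0,0,24],[0,0,24],[0,0,24],[0,0,24],[0,0,0],[0,0,0],[0,0,0],[0,0,0],[0,0,0],[0,0,0],[0,0,0]], twist=[0,0,0,0,0,0,0,0,0,0,0,0,0,0,0])

```text
clock: 3.65
eef_pos: [0.5987, -0.0468, 0.1085]
tool_rot: [0.001, 0.774, 0.633, 0.001]
contact_force: [0.2, 0.3, 4.6]
opening: 0.164
```

Request:
servo_tool(gripper=[-1,-1,-1,-1,-1,-1,-1,-1], dp=[[-0.3,7,-1],[-0.3,7,0],[-0.3,7,0],[-0.3,7,0],[-0.3,7,0],[-0.3,7,0],[-0.3,7,0],[0,0,0]], twist=[0.1,0.1,0.1,0.1,0.1,0.1,0.1,0])

```text
clock: 4.45
eef_pos: [0.6405, -0.0724, 0.1085]
tool_rot: [0.001, 0.944, 0.329, 0.001]
contact_force: [2.6, -1.6, -0.8]
opening: 0.164
```

Request:
servo_tool(gripper=[-1,-1,-1,-1,-1,-1,-1,-1,-1], dp=[[-0.3,7,0],[-0.3,7,0],[-0.3,7,0],[-0.3,7,0],[-0.3,7,0],[-0.3,7,0],[-0.3,7,0],[0,0,0],[0,0,0]], twist=[0.1,0.1,0.1,0.1,0.1,0.1,0.1,0,0])

```text
clock: 5.35
eef_pos: [0.6558, -0.1183, 0.1085]
tool_rot: [0.001, 1.0, -0.013, 0.001]
contact_force: [3.9, -3.7, -0.8]
opening: 0.166
```

Request:
servo_tool(gripper=[0,0,0,0,0,0,0,0,0,0,0,0,0,0,0,0,0,0,0], dp=[[0,0,0],[0,0,0],[0,0,0],[0,0,0],[0,0,-25],[0,0,-35],[0,0,-35],[0,0,-35],[0,0,-35],[0,0,-20],[-30,0,0],[-40,0,0],[-40,0,0],[-40,0,0],[-40,0,0],[-30,0,0],[-15,0,0],[0,0,0],[0,0,0]], twist=[0,0,0,0,0,0,0,0,0,0,0,0,0,0,0,0,0,0,0])

```text
clock: 7.25
eef_pos: [0.4211, -0.1105, 0.2937]
tool_rot: [0.0, 1.0, -0.015, 0.001]
contact_force: [0.6, 0.6, 0.2]
opening: 0.499
```

Run:
```python
from h import *
p,R,s=pose();print(p,yang(),s['opening'])
C=cam('wrist');im=r.get_image('wrist');np.savez('w2',im=im,K=C[0],R=C[1],t=C[2])
o=cv2.resize(im,(800,600),interpolation=cv2.INTER_CUBIC);save(o,'w2.png')
for n,q in dict(hub=(.584,-.1175,.1),knob=(.654,-.12,.137),seat=(.49,-.114,.085)).items(): print(n,proj('wrist',q,C)*1.4286)
```

```text
[ 0.42107398 -0.11052885  0.29373624] -1.6000846376864175 0.49852045126814376
hub [393.26215062   8.04445184]
knob [ 394.6271788  -158.62887956]
seat [391.88469874 163.04506929]
```

View pics/w2.png

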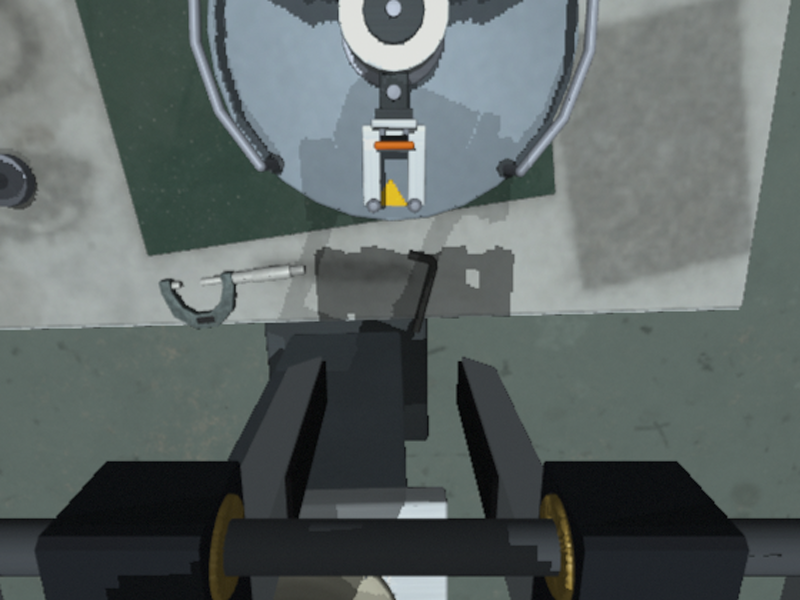

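Clear view: hub at (393,8), pins at (373,205) and (416,205), orange pad at (395,146). The hook faces the arrow.

```bash
python3 - <<'E'
from h import *
d=np.load('w2.npz');C=(d['K'],d['R'],d['t']);k=1/1.42857
B=lambda u,v,z: back('w',u*k,v*k,z,C)[:2].round(4)
print('pins',B(373,204,.091),B(416,204,.091),'hub',B(393,8,.115),'pad topedge',B(395,142,.111),B(395,151,.111),B(395,151,.1))
print('forkedges',B(363,180,.085),B(426,180,.085),'gap',B(273,164,.05),B(508,168,.05),'arrow',B(392,178,.012),B(393,207,.012))
print('screw',B(393.5,92,.09))
im=d['im'];save(cv2.resize(im[55:165,235:315],(560,770)[::1],interpolation=cv2.INTER_CUBIC)[:600],'w2c.png')
E
python3 - <<'E'
import sys;sys.path.insert(0,'.')
import os;os.chdir('.')
from h import *
plan([(.44,.16,.29,-2.2,9),(.465,.2,.25,-2.2,2)])
E
```

```text
pins [ 0.4627 -0.1   ] [ 0.4619 -0.1301] hub [ 0.5808 -0.1172] pad topedge [ 0.504  -0.1164] [ 0.4984 -0.1162] [ 0.4983 -0.1163]
forkedges [ 0.479  -0.0933] [ 0.4777 -0.1377] gap [ 0.4907 -0.0235] [ 0.4826 -0.2025] arrow [ 0.4753 -0.1138] [ 0.4513 -0.114 ]
screw [ 0.5359 -0.1164]
11 dp [[1.2, -30.1, 0.4], [-0.8, -30.1, 0.4], [-2.8, -30.0, 0.4], [-4.8, -29.8, 0.4], [-6.8, -29.4, 0.4], [-8.7, -28.8, 0.4], [-10.6, -28.2, 0.4], [-12.5, -27.4, 0.4], [-14.3, -26.5, 0.4], [-1.7, -23.5, 20.0], [-1.7, -23.5, 20.0]] 
twist [0.067, 0.067, 0.067, 0.067, 0.067, 0.067, 0.067, 0.067, 0.067, 0.0, 0.0]
```

Request:
servo_tool(gripper=[0,0,0,0,0,0,0,0,0,0,0], dp=[[-3,-30,0],[-3,-35,0],[-3,-35,0],[-3,-35,0],[-3,-35,0],[-3,-35,0],[-3,-35,0],[-3,-35,0],[-3,-30,0],[-3,-15,0],[0,0,0]], twist=[0,0,0,0,0,0,0,0,0,0,0])

```text
clock: 8.4
eef_pos: [0.4001, 0.213, 0.2928]
tool_rot: [-0.0, 1.0, -0.013, -0.001]
contact_force: [-0.0, -0.5, -0.7]
opening: 0.5
```

Run:
```python
from h import *
p,R,s=pose();print(p,yang(),s['opening'],s['contact_force'])
C=cam('wrist');im=r.get_image('wrist');np.savez('w3',im=im,K=C[0],R=C[1],t=C[2])
o=cv2.resize(im,(800,600),interpolation=cv2.INTER_CUBIC);save(o,'w3.png')
print(proj('w',(.4838,.2126,.11),C)*1.4286)
```

```text
[0.40010806 0.21296322 0.29275518] -1.5960398057520493 0.499554011371423 [-0.04245156 -0.53603982 -0.65127451]
[387.19203425 140.13434391]
```

View pics/w3.png

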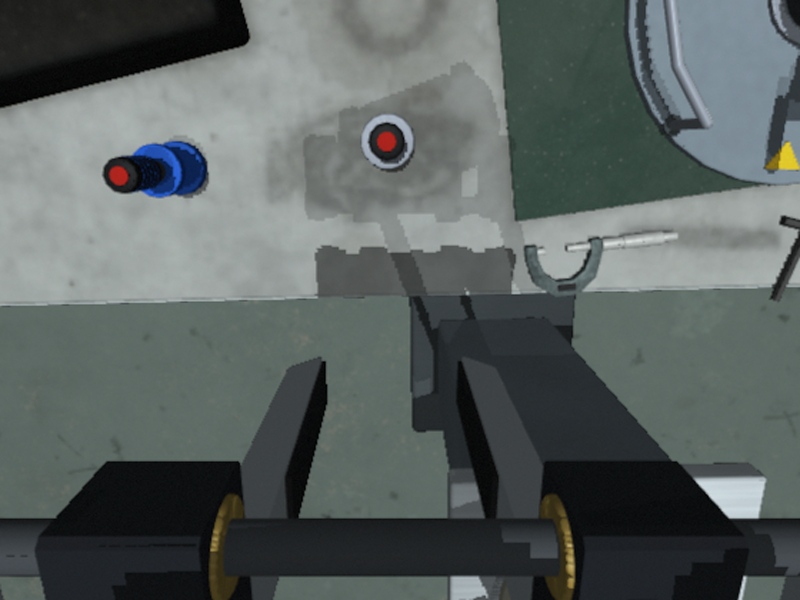

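The red dot is at (387,141), exactly where the top-camera estimate predicted. The blue look-alike is at (120,175). I'll grasp the steel anvil.

Request:
servo_tool(gripper=[0,0,0,0,0,0,0,0,0,0,0,0,0,-1,-1,-1,-1,-1,-1,-1], dp=[[28,-0.5,0],[28,-0.5,0],[28,-0.5,0],[0,0,0],[0,0,30],[0,0,35],[0,0,35],[0,0,35],[0,0,35],[0,0,25],[0,0,15],[0,0,10],[0,0,0],[0,0,0],[0,0,0],[0,0,0],[0,0,0],[0,0,0],[0,0,0],[0,0,0]], twist=[0,0,0,0,0,0,0,0,0,0,0,0,0,0,0,0,0,0,0,0])

```text
clock: 10.45
eef_pos: [0.4841, 0.2101, 0.0745]
tool_rot: [-0.001, 1.0, -0.015, 0.001]
contact_force: [-0.4, 2.4, 5.6]
opening: 0.248
```

Request:
servo_tool(gripper=[-1,-1,-1,-1,-1,-1,-1,-1], dp=[[0,0,-5],[0,0,-15],[0,0,-30],[0,0,-30],[0,0,-25],[0,0,-15],[0,0,0],[0,0,0]], twist=[0,0,0,0,0,0,0,0])

```text
clock: 11.25
eef_pos: [0.4822, 0.2089, 0.1923]
tool_rot: [0.001, 1.0, -0.015, -0.001]
contact_force: [-0.1, 0.0, -3.5]
opening: 0.249
```

Run:
```python
from h import *
p,R,s=pose();print(p,yang(),s['opening'],s['contact_force'],s['moment'],R.as_matrix().round(4))
plan([(.41,-.1145,.192,-1.592,13)])
```

```text
[0.4822293  0.20894861 0.19231383] -1.5999685038937872 0.24949495944883393 [-0.11747052  0.0041544  -3.48147003] [-0.02436015  0.26380925  0.00959104] [[ 0.9996 -0.0292 -0.0023]
 [-0.0292 -0.9996 -0.0011]
 [-0.0023  0.0011 -1.    ]]
13 dp [[-4.8, 25.0, 0.0], [-4.8, 25.0, 0.0], [-4.9, 25.0, 0.0], [-4.9, 25.0, 0.0], [-4.9, 25.0, 0.0], [-4.9, 25.0, 0.0], [-4.9, 25.0, 0.0], [-4.9, 25.0, 0.0], [-5.0, 25.0, 0.0], [-5.0, 25.0, 0.0], [-5.0, 25.0, 0.0], [-5.0, 25.0, 0.0], [-5.0, 25.0, 0.0]] 
twist [-0.001, -0.001, -0.001, -0.001, -0.001, -0.001, -0.001, -0.001, -0.001, -0.001, -0.001, -0.001, -0.001]
```

Request:
servo_tool(gripper=[-1,-1,-1,-1,-1,-1,-1,-1,-1,-1,-1,-1,-1,-1,-1,-1,-1,-1,-1], dp=[[-3,10,0],[-4,20,0],[-5,25,0],[-5,25,0],[-5,25,0],[-5,25,0],[-5,25,0],[-5,25,0],[-5,25,0],[-5,25,0],[-5,25,0],[-5,25,0],[-5,25,0],[-4,15,0],[-3,5,0],[0,0,10],[0,0,20],[0,0,20],[0,0,11]], twist=[0,0,0,0,0,0,0,0,0,0,0,0,0,0,0,0,0,0,0])

```text
clock: 13.15
eef_pos: [0.4031, -0.1117, 0.1302]
tool_rot: [-0.001, 1.0, -0.014, -0.002]
contact_force: [-0.3, 1.3, -3.8]
opening: 0.251
```

Run:
```python
from h import *
p,R,s=pose();print(p,yang(),s['opening'],s['contact_force'])
C=cam('wrist');im=r.get_image('wrist');np.savez('w4',im=im,K=C[0],R=C[1],t=C[2])
o=cv2.resize(im,(800,600),interpolation=cv2.INTER_CUBIC);save(o,'w4.png')
a=r.get_image('scene')
for n,q in dict(pinL=(.4627,-.1,.091),pinR=(.4619,-.1301,.091),tcp=tuple(p),col=(p[0],p[1],p[2]-.0205)).items(): print(n,proj('w',q,C)*1.4286)
K=cam('scene');u=proj('s',p,K);print(u)
x0=int(u[0]-60);y0=int(u[1]-60);c=a[y0:y0+130,x0:x0+170];save(cv2.resize(c,None,fx=4.5,fy=4.5,interpolation=cv2.INTER_CUBIC),'s4.png')
```

```text
[ 0.40311404 -0.11170895  0.13015035] -1.5991273130286427 0.2506780116099188 [-0.28203778  1.28699635 -3.81600049]
pinL [355.79006488 202.84769629]
pinR [430.73002832 202.776993  ]
tcp [388.571517   379.38663957]
col [388.92041376 357.6171479 ]
[262.69191768 292.28673586]
```

View pics/w4.png

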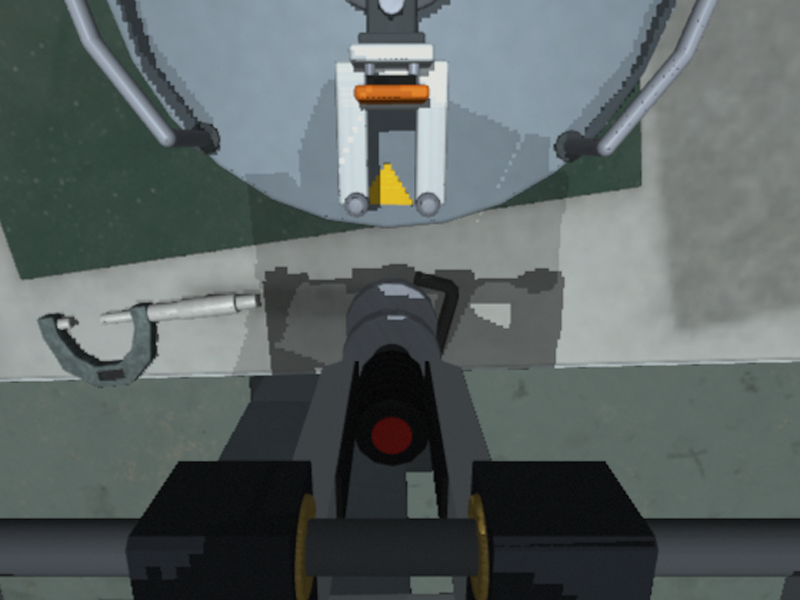

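View pics/s4.png

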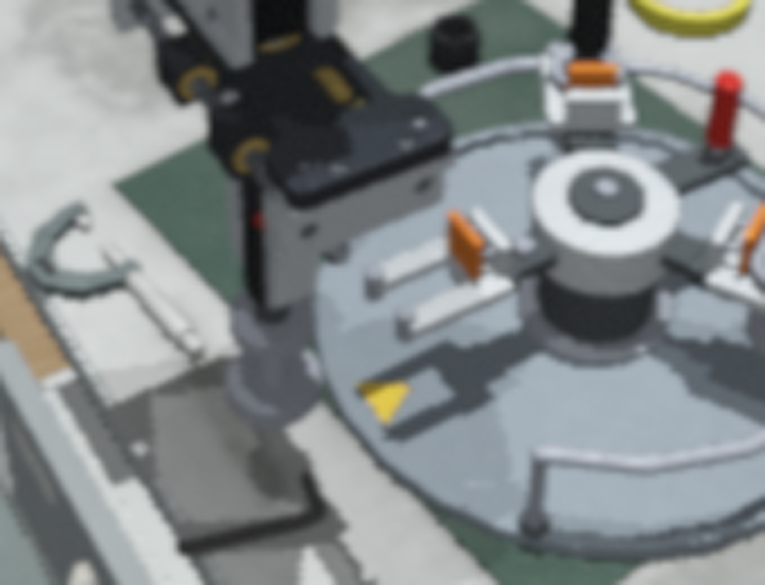

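Request:
servo_tool(gripper=[-1,-1,-1,-1,-1,-1,-1,-1,-1], dp=[[5,0,0],[10,0,0],[12,0,0],[12,0,0],[12,0,0],[8,0,0],[5,0,0],[2,0,0],[0,0,0]], twist=[0,0,0,0,0,0,0,0,0])

```text
clock: 14.15
eef_pos: [0.4707, -0.1152, 0.1323]
tool_rot: [-0.0, 1.0, -0.015, -0.0]
contact_force: [-0.9, 0.1, -4.1]
opening: 0.252
```

Request:
servo_tool(gripper=[-1,-1,-1,-1,-1,-1,-1,-1,-1], dp=[[2,0,0],[2,0,0],[1,0,0],[1,0,0],[0,0,0],[1,0,0],[1,0,0],[0,0,0],[0,0,0]], twist=[0,0,0,0,0,0,0,0,0])

```text
clock: 15.05
eef_pos: [0.4788, -0.1155, 0.1325]
tool_rot: [-0.0, 1.0, -0.015, -0.0]
contact_force: [0.2, 0.6, -3.5]
opening: 0.247
```

Request:
servo_tool(gripper=[-1,-1,-1,-1,-1,-1], dp=[[0,0,2],[0,0,2],[1,0,0],[1,0,0],[0,0,0],[0,0,0]], twist=[0,0,0,0,0,0])

```text
clock: 15.65
eef_pos: [0.4809, -0.1156, 0.1285]
tool_rot: [-0.0, 1.0, -0.015, 0.0]
contact_force: [-0.0, 1.3, -3.9]
opening: 0.25
```

Request:
servo_tool(gripper=[-1,-1,-1,-1], dp=[[1,0,0],[1,0,0],[0,0,0],[0,0,0]], twist=[0,0,0,0])

```text
clock: 16.05
eef_pos: [0.4816, -0.1156, 0.1283]
tool_rot: [-0.0, 1.0, -0.014, -0.001]
contact_force: [-4.5, 0.3, -1.4]
opening: 0.252
```

Request:
servo_tool(gripper=[-1,-1,-1,-1], dp=[[1,0,0],[1,0,0],[0,0,0],[0,0,0]], twist=[0,0,0,0])

```text
clock: 16.45
eef_pos: [0.4829, -0.1156, 0.1283]
tool_rot: [-0.0, 1.0, -0.014, -0.002]
contact_force: [-8.0, -0.7, 0.1]
opening: 0.25
```

Request:
servo_tool(gripper=[-1,-1,-1,-1], dp=[[0.6,0,0],[0.6,0,0],[0,0,0],[0,0,0]], twist=[0,0,0,0])

```text
clock: 16.85
eef_pos: [0.4835, -0.1156, 0.1283]
tool_rot: [-0.0, 1.0, -0.014, -0.002]
contact_force: [-7.2, -1.0, 1.4]
opening: 0.249
```

Request:
servo_tool(gripper=[-1,-1,-1,-1], dp=[[0.8,0,0],[0.7,0,0],[0,0,0],[0,0,0]], twist=[0,0,0,0])

```text
clock: 17.25
eef_pos: [0.4843, -0.1156, 0.1282]
tool_rot: [-0.0, 1.0, -0.014, -0.003]
contact_force: [-8.3, -0.9, 2.0]
opening: 0.247
```

Request:
servo_tool(gripper=[-1,-1,-1,-1], dp=[[0.8,0,0],[0.7,0,0],[0,0,0],[0,0,0]], twist=[0,0,0,0])

```text
clock: 17.65
eef_pos: [0.4851, -0.1156, 0.1282]
tool_rot: [-0.0, 1.0, -0.014, -0.004]
contact_force: [-10.4, -0.5, 2.7]
opening: 0.249
```

Request:
servo_tool(gripper=[-1,-1,-1,-1,-1,-1], dp=[[0,0,1],[0,0,1],[0,0,1],[0,0,1],[0,0,1],[0,0,0]], twist=[0,0,0,0,0,0])

```text
clock: 18.25
eef_pos: [0.4849, -0.1151, 0.1229]
tool_rot: [-0.001, 1.0, -0.014, -0.004]
contact_force: [-9.9, -1.3, 1.2]
opening: 0.251
```

Request:
servo_tool(gripper=[-1,-1,-1,-1], dp=[[0,0,1],[0,0,1],[0,0,1],[0,0,0]], twist=[0,0,0,0])

```text
clock: 18.65
eef_pos: [0.4848, -0.115, 0.1198]
tool_rot: [-0.001, 1.0, -0.014, -0.004]
contact_force: [-9.0, -0.8, 1.7]
opening: 0.251
```

Request:
servo_tool(gripper=[-1,-1,-1,-1], dp=[[0.3,0,1],[0,0,1],[0,0,1],[0,0,0]], twist=[0,0,0,0])

```text
clock: 19.05
eef_pos: [0.4849, -0.115, 0.1167]
tool_rot: [-0.001, 1.0, -0.014, -0.004]
contact_force: [-9.3, -0.5, 1.7]
opening: 0.246
```

Request:
servo_tool(gripper=[-1,-1,-1,-1], dp=[[0,0,0.7],[0,0,0.6],[0,0,0],[0,0,0]], twist=[0,0,0,0])

```text
clock: 19.45
eef_pos: [0.4851, -0.115, 0.1157]
tool_rot: [-0.001, 1.0, -0.014, -0.004]
contact_force: [-9.9, -0.3, 2.4]
opening: 0.25
```

Request:
servo_tool(gripper=[-1,-1,-1,-1], dp=[[0,0,0.7],[0,0,0.7],[0,0,0],[0,0,0]], twist=[0,0,0,0])

```text
clock: 19.85
eef_pos: [0.4851, -0.1149, 0.1155]
tool_rot: [-0.001, 1.0, -0.014, -0.004]
contact_force: [-12.6, 0.9, 10.6]
opening: 0.249
```

Height stopped falling at the fork's height and Fz rose to 10.6 N, so the collar is seated. I'll ease off and release.

Request:
servo_tool(gripper=[-1,-1,-1,-1,-1], dp=[[-0.7,0,-0.3],[-0.7,0,-0.3],[-0.7,0,0],[0,0,0],[0,0,0]], twist=[0,0,0,0,0])

```text
clock: 20.35
eef_pos: [0.4848, -0.115, 0.1155]
tool_rot: [-0.001, 1.0, -0.014, -0.002]
contact_force: [-7.3, 1.5, 3.5]
opening: 0.252
```

Request:
servo_tool(gripper=[-1,-1,-1,-1,-1], dp=[[-0.7,0,0],[-0.7,0,0],[-0.6,0,0],[0,0,0],[0,0,0]], twist=[0,0,0,0,0])

```text
clock: 20.85
eef_pos: [0.4838, -0.115, 0.1155]
tool_rot: [-0.001, 1.0, -0.015, -0.001]
contact_force: [-6.2, 1.1, 2.8]
opening: 0.247
```

Now open (to 47 mm) and rise.

Request:
servo_tool(gripper=[-0.3,-0.2,-0.1,0,0,0,0,0,0,0,0,0,0,0,0,0,0,0,0], dp=[[0,0,0],[0,0,0],[0,0,0],[0,0,0],[0,0,0],[0,0,0],[0,0,-10],[0,0,-25],[0,0,-35],[0,0,-35],[0,0,-35],[0,0,-35],[-20,0,0],[-30,0,0],[-30,0,0],[0,0,0],[0,0,0],[0,0,0],[0,0,0]], twist=[0,0,0,0,0,0,0,0,0,0,0,0,0,0,0,0,0,0,0])

```text
clock: 22.75
eef_pos: [0.4061, -0.1135, 0.2903]
tool_rot: [-0.0, 1.0, -0.014, 0.0]
contact_force: [-0.3, -0.5, -0.1]
opening: 0.498
```

Run:
```python
from h import *
p,R,s=pose();print(p,s['opening'],s['contact_force'])
C=cam('wrist');im=r.get_image('wrist');sc=r.get_image('scene')
K=cam('scene')
for n,q in dict(col=(.4835,-.115,.095),top=(.4835,-.115,.151),fork=(.4835,-.115,.085)).items(): print(n,proj('w',q,C)*1.4286,proj('s',q,K))
np.savez('w5',im=im,K=C[0],R=C[1],t=C[2])
u=proj('s',(.5,-.115,.1),K).astype(int);print(u)
o=np.zeros((480,800,3),np.uint8)
o[:,:390]=cv2.resize(im[0:240,182:377],(390,480),interpolation=cv2.INTER_CUBIC)
o[:,400:]=cv2.resize(sc[u[1]-48:u[1]+48,u[0]-40:u[0]+40],(400,480),interpolation=cv2.INTER_CUBIC)
save(o,'f5.png')
```

```text
[ 0.40612774 -0.11352964  0.29034235] 0.49800023161075235 [-0.28474205 -0.48991735 -0.07061584]
col [388.69514393 150.36108192] [297.56674796 290.25268934]
top [388.25530724 151.87989389] [298.23696958 270.64694858]
fork [388.76032214 150.13601327] [297.45272337 293.58820763]
[304 285]
```

View pics/f5.png

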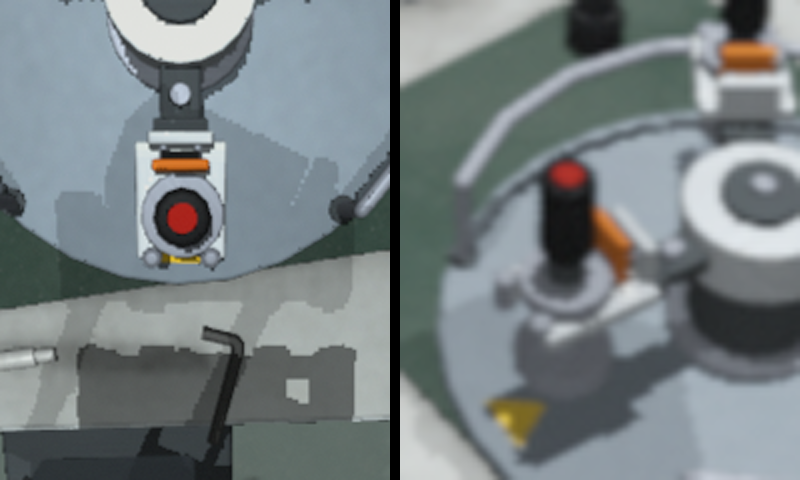

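The final picture (12th viewed) shows the anvil upright between pad and pins: handle dot (182,217) is concentric with the collar, and the pins are visible in front. The hook is still over the arrow.

```bash
python3 -c "
from cell import r
r.job_done();print(r.sense()['clock'])"
```

```text
the job is handed in; nothing more can be done
the job is handed in; nothing more can be done
```

The anvil is hanging on the empty hook and the job is handed in, with the robot's clock at about 23 s of the 61 s allowed. No verdict is given.

- **Carousel:** I turned the rotor by its red knob about 80° clockwise. By camera, the hook then faced the arrow to within about 1°, or 2 mm at the seat.
- **Hanging the anvil:** I brought the steel anvil in over the pins, and it met the pad about 6 mm further out than nominal. I pressed to about 10 N and lowered it until the collar stopped at fork height.
- **Forces:** The wrist readings peaked at 12.6 N sideways and 10.6 N upward, both as the collar met the fork. That is about 16 N combined, read at the wrist rather than at the contact itself.
- **Last checks:** The final picture shows the anvil upright, behind both pins and against the pad, with the hook still over the arrow. The gripper was clear with about 0 N on it. I estimate the collar about 6 mm from the nominal seat, against a limit of 17 mm.
- **Not fully checked:** The pad force rose unevenly while pressing (8.0, 7.2, 8.3, then 10.4 N). I did not measure each bystander again at the end. The arm never came near any of them, and the hex key still lay in front of the carousel in the last picture.

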